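# Line up the model tower blocks by height along the diorama street

### The arm

A 7-joint arm with a two-finger parallel gripper is mounted at the origin on the work surface. World frame = base frame: x ahead of the robot, y to its left, z up, the work surface at z = 0. Lengths are in m, angles in rad, forces in N, time in s.
With the tool pointing down it reaches from about 0.375 to 0.925 m from the base axis. Payload 3.1 kg.
Tool frame: the origin (TCP) lies at the very end of the fingers, on their centre line; the grasp point (between the pads) lies robot.grasp_offset behind it (robot.grasp_offset is the distance from the TCP to the grasp point, in m); x points along the fingers, y is the direction in which the jaws open and shut, and the axes are right-handed (so a half turn about x gives the same grasp; the last joint's range is limited). The gripper opens to 85 mm and grips with 20 to 120 N. Pads are 22 mm wide; open, the fingers measure 114 mm over their backs; the gripper's body (76 mm by 85 mm) begins 54 mm behind the grasp point. The pads swing forward as they close: fully open they stand 13 mm farther back than shut.
Start: joints at [1.203, 0.383, 0.044, 1.598, -0.018, 1.161, -0.05], TCP at [0.173, -0.626, 0.207] pointing down, gripper open.
Joint ranges: [-2.61, 2.61], [-0.41, 2.15], [-1.48, 1.57], [0, 2.5], [-1.57, 4.71], [0.05, 1.97], [-2.85, 2.85]. Speed limits (rad/s): [2.79, 2.79, 3.14, 3.14, 3.14, 3.14, 3.14].

### API

Orientations are given as a 3x3 rotation matrix whose columns are the frame's x, y, z axes.
In Python, from bench import robot gives the robot as it stands.
- The arm moves only by the tool servo_tool, never from a script. Its argument "plan" is a list that holds one entry, the list of rows, each a list of 5 numbers: the gripper command: -1 is fully open, 1 is shut, values between are in proportion, then the shift along the tool's x, y, z in mm, then the turn about the tool's x in rad. In form: [[[hand, tx, ty, tz, yaw], ...]]. A call has 1 to 20 rows; each row shifts and turns the commanded pose from where the row before left it, along the tool's axes as they then stand; what a row does not reach is not made up. A row lasts 1/10 s, in which the tool goes at most 50 mm and 8.59 degrees, less where a joint would pass 70% of its speed; a pose out of reach is approached as far as the arm can. A call with a gripper value outside its range is refused whole. The fingers move at their own pace and stop on an object; "squeeze" is the grip in N (left out, the last holds). Time passes only in rows, so rows that do not move let the fingers close. It gives the time, the measured TCP pose, the force and the opening at its end, in the units of the state.
- robot.state(): the state, without advancing time (a new reading comes with each control period).
- robot.grab_frame(name): name is "scene" or "top"; returns a dict with "image" (480x640x3 uint8, blue, green, red), "fx", "fy", "cx", "cy" (pixels), "R" (3x3) and "t" (3): a world point X has camera coordinates R X + t. Camera axes: x right, y down, z forward; pixel columns grow to the right and rows downward; lengths in m; the calibration is good to about 2 mm. A picture is of the moment at which its call begins. There is no depth.
- robot.finish_job(): hands the job in, once; it reports no verdict.
Trained networks look in a picture, given as the dict that the camera call returned (one of the last four; its "shot" number tells which), for a name from the list of things; names that differ only in an ending like _2 or _b are one class to them, and where a whole thing is asked for, a point or a joint stands for the part that bears it (a point fixed in the world has none). Each returns a list of dicts, best first, with "p" (0 to 1); they miss things now and then, are a little off and sometimes report something else, mostly with a low value. They report only what shows in the picture. A call takes as long as a camera call. They do not tell look-alikes from the thing itself.
- robot.recognise(name, picture): "box" ([left, top, width, height] as shares, 0 to 1, of the picture: columns of its width, rows of its height, round what is visible of it).
- robot.mark_of(name, picture): "at" ([row, column] as shares, 0 to 1, of the picture: columns of its width, rows of its height: a listed point, or the origin of a listed thing).
The state is a dict: "time_s": time; "qpos": joint angles; "joint_vel": joint speeds; "joint_torque": joint torques, N m; "tcp_pos": TCP position; "orientation": TCP orientation; "force": force on the tool from outside, world axes, zero at the start; "moment": the same for the moment, N m; "opening": finger opening in m.
Only numpy, scipy, OpenCV 4.12 (cv2) and the standard library are available. Lean on these libraries where they do the work, as an engineer would, in place of code of your own. Each camera call takes 0.05 s, during which the arm holds its last target.

### The job

Build up the street on the diorama board: stand the four grey model tower blocks on the four pale foundation plots, one to a plot, in order of height, with the lowest on the plot nearest the little station house with the pitched roof and rising to the tallest at the other end. Each block must end upright and square on the middle of its plot, with its longer side running along the row, and no block may be tipped over on the way.

Things in the scene. Friction and masses are not known exactly. Their poses are not given: they have to be found in the camera images.
- board: The diorama's fixed wooden baseboard, 100 wide, 480 long, 12 mm thick, with a grey road strip along its edge nearest the robot. Origin: centre of its underside, on the table. Its y axis runs along its length, which is the direction of the row of plots; x across it; z up. Low clutter (pots up to 40 mm high, a brush) stands among the blocks in front of it.
- plot_0: Fixed pale concrete foundation slab (plot) on the board, 48 across the board, 60 along the board, 5 mm thick; its top is 17 mm above the table. Origin: centre of its underside, which lies on the board; axes parallel to the board's. Number 1 of the four plots in a row, counted towards the board's +y; neighbours' centres are 72 to 92 mm apart.
- plot_1: Fixed pale concrete foundation slab (plot) on the board, 48 across the board, 60 along the board, 5 mm thick; its top is 17 mm above the table. Origin: centre of its underside, which lies on the board; axes parallel to the board's. Number 2 of the four plots in a row, counted towards the board's +y; neighbours' centres are 72 to 92 mm apart.
- plot_2: Fixed pale concrete foundation slab (plot) on the board, 48 across the board, 60 along the board, 5 mm thick; its top is 17 mm above the table. Origin: centre of its underside, which lies on the board; axes parallel to the board's. Number 3 of the four plots in a row, counted towards the board's +y; neighbours' centres are 72 to 92 mm apart.
- plot_3: Fixed pale concrete foundation slab (plot) on the board, 48 across the board, 60 along the board, 5 mm thick; its top is 17 mm above the table. Origin: centre of its underside, which lies on the board; axes parallel to the board's. Number 4 of the four plots in a row, counted towards the board's +y; neighbours' centres are 72 to 92 mm apart.
- station: Model station house, a fixed brown hut with a mossy grey-green pitched roof, about 48 by 60 by 50 mm high (little brick chimney included), at one end of the board beyond the last plot; it may be at either end, and a round grey model gasholder (46 mm across, 40 mm high, not listed) is at the other end. Origin: centre of its underside, on the board, z up.
- tower_a: The lowest of four loose grey resin model tower blocks, all of 32 by 44 mm plain box footprint with banded floors and a flat mossy roof; this one is 56 mm high in all. It stands upright on the table at the start. Origin: centre of its underside; x along its 32 mm side, y along its 44 mm side, z up to the roof. Rigid, vertical sides that can be gripped anywhere; roughly 0.07 to 0.29 kg.
- tower_b: The second lowest of four loose grey resin model tower blocks, all of 32 by 44 mm plain box footprint with banded floors and a flat mossy roof; this one is 76 mm high in all. It stands upright on the table at the start. Origin: centre of its underside; x along its 32 mm side, y along its 44 mm side, z up to the roof. Rigid, vertical sides that can be gripped anywhere; roughly 0.07 to 0.29 kg.
- tower_c: The second tallest of four loose grey resin model tower blocks, all of 32 by 44 mm plain box footprint with banded floors and a flat mossy roof; this one is 96 mm high in all. It stands upright on the table at the start. Origin: centre of its underside; x along its 32 mm side, y along its 44 mm side, z up to the roof. Rigid, vertical sides that can be gripped anywhere; roughly 0.07 to 0.29 kg.
- tower_d: The tallest of four loose grey resin model tower blocks, all of 32 by 44 mm plain box footprint with banded floors and a flat mossy roof; this one is 116 mm high in all. It stands upright on the table at the start. Origin: centre of its underside; x along its 32 mm side, y along its 44 mm side, z up to the roof. Rigid, vertical sides that can be gripped anywhere; roughly 0.07 to 0.29 kg.
There are look-alikes about, which are no part of the job. Leave any blue or yellow look-alike of the tower_b alone.

How it is judged:
By the outcome, as a careful person would: the job done as asked, in the order asked, and still so for the second after the job is handed in, with the robot touching nothing.
It also fails if it takes over 104 s, if anything falls off the work surface, if the arm or the gripper's body presses on something with over 40 N, if the wrist force passes 120 N, or if a joint passes its speed limit or range.

## Working session

There is one attempt and no reset: what is moved stays moved. The work goes in short steps, Python scripts to look and compute and a tool call to move; the robot and the scene stay as the last step left them, time stands still between calls to the robot, and variables do not carry over. Pictures are saved under pics/ and viewed, and the job is handed in when it is done.

Besides the shell and the picture viewer there is one more tool, called after ">>>" in YAML: its name, and indented under it one key for each argument. servo_tool: Moves the arm, as the interface text tells. Its arguments: {"type":"object","properties":{"plan":{"type":"array"},"squeeze":{"type":"number"}},"required":["plan"]}

```bash
ls; mkdir -p pics
cat > h.py <<'E'
import numpy as np, cv2
from bench import robot
def proj(f,X):
    X=np.atleast_2d(X); c=X@np.array(f["R"]).T+np.array(f["t"])
    return np.c_[f["fx"]*c[:,0]/c[:,2]+f["cx"], f["fy"]*c[:,1]/c[:,2]+f["cy"]]
def back(f,uv,z):
    R=np.array(f["R"]);t=np.array(f["t"]);uv=np.atleast_2d(uv)
    d=np.c_[(uv[:,0]-f["cx"])/f["fx"],(uv[:,1]-f["cy"])/f["fy"],np.ones(len(uv))]@R
    C=-R.T@t; s=(z-C[2])/d[:,2]
    return C+d*s[:,None]
E
python3 - <<'E'
from h import *
print(robot.grasp_offset, robot.state())
for n in ("scene","top"):
    f=robot.grab_frame(n); cv2.imwrite(f"pics/{n}0.png",f["image"])
    R=np.array(f["R"]);print(n,f["fx"],f["cx"],f["cy"],"C",-R.T@np.array(f["t"]),R.round(3).tolist())
    for k in ["station","plot_0","tower_a","board"]:
        for r,b in zip(robot.mark_of(k,f),robot.recognise(k,f)): print(k,round(r["p"],2),(np.array(r["at"])*[480,640]).round(1),(np.array(b["box"])*[640,480,640,480]).round())
E
```

```text
pics
0.0187 {'time_s': 0.0, 'qpos': array([ 1.20318581,  0.38386328,  0.04384811,  1.59958314, -0.01791651,
        1.16119366, -0.04990103]), 'joint_vel': array([ 0.00118455, -0.00048545,  0.0001637 ,  0.00063848,  0.00226051,
       -0.00048127,  0.0016262 ]), 'joint_torque': array([ 3.63614811e-05, -4.33461821e+01,  1.02446795e+00, -2.49508560e+01,
        1.05996107e-02,  1.14593495e-02, -2.02620981e-05]), 'tcp_pos': array([ 0.17297399, -0.62551226,  0.20526495]), 'orientation': array([[-8.35943366e-04,  2.66604431e-01, -9.63805675e-01],
       [ 2.51962033e-03, -9.63802391e-01, -2.66605708e-01],
       [-9.99996476e-01, -2.65129164e-03,  1.33942271e-04]]), 'force': array([ 0.62627297,  0.9416871 , -0.42517225]), 'moment': array([0.06592907, 0.03526257, 0.00439005]), 'opening': 0.08543735626297862}
scene 575.7031783169958 316.29530383663325 242.96181442973108 C [0.8935297  0.36026918 0.93323027] [[-0.725, 0.689, -0.009], [0.589, 0.612, -0.527], [-0.358, -0.387, -0.85]]
station 0.77 [365.7 385.7] [368. 339.  40.  44.]
plot_0 0.93 [286.  269.3] [326. 319.  43.  42.]
plot_0 0.87 [26
[... 469 characters left out ...]
1853650647 C [ 0.26798859 -0.0325156   1.36800602] [[0.021, -1.0, -0.001], [-0.983, -0.02, -0.18], [0.18, 0.005, -0.984]]
station 0.57 [195.7 232. ] [216. 184.  26.  23.]
plot_0 0.89 [185.4 305.2] [252. 183.  25.  23.]
plot_0 0.87 [178.8 371.4] [357. 170.  27.  22.]
plot_0 0.79 [192.3 264.7] [325. 173.  27.  24.]
plot_0 0.7 [185.2 335.5] [291. 176.  22.  25.]
tower_a 0.97 [271.3 438. ] [165. 237.  30.  31.]
tower_a 0.92 [255.7 189.3] [473. 261.  25.  24.]
tower_a 0.83 [269.9 273.3] [355. 252.  26.  23.]
tower_a 0.75 [272.9 479. ] [443. 299.  23.  27.]
tower_a 0.73 [264.7 367.4] [427. 259.  31.  24.]
tower_a 0.58 [313. 454.] [260. 257.  27.  19.]
board 0.62 [189.6 318.6] [214. 160. 211.  63.]
```

View pics/scene0.png

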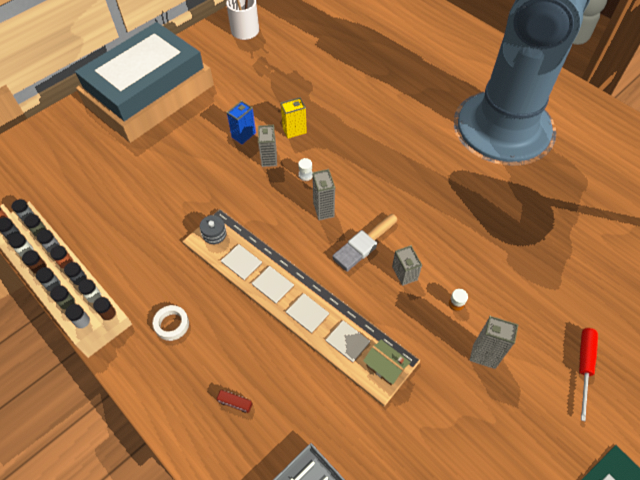

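View pics/top0.png

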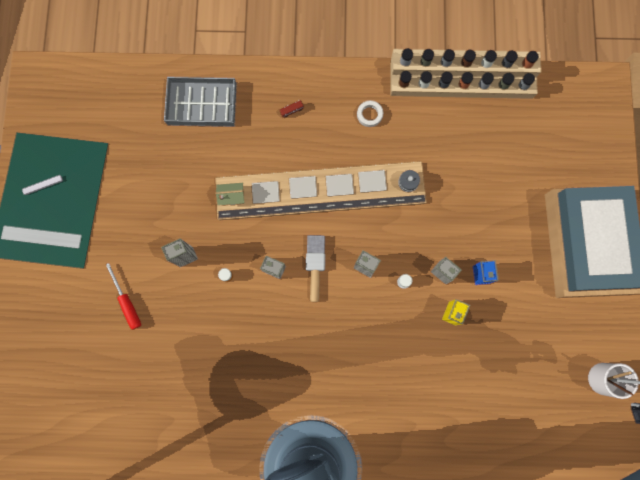

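Run:
```python
import cv2
a=cv2.imread("pics/scene0.png");b=cv2.imread("pics/top0.png")
cv2.imwrite("pics/s0z.png",cv2.resize(a[80:280,205:430],None,fx=3.5,fy=3,interpolation=3)[:600,:800])
cv2.imwrite("pics/t0z.png",cv2.resize(b[150:340,150:520],None,fx=2.1,fy=2.1,interpolation=3))
cv2.imwrite("pics/t0za.png",cv2.resize(b[220:340,340:520],None,fx=4.4,fy=4.4,interpolation=3))
```

```text
(no output)
```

View zooms.

View pics/s0z.png

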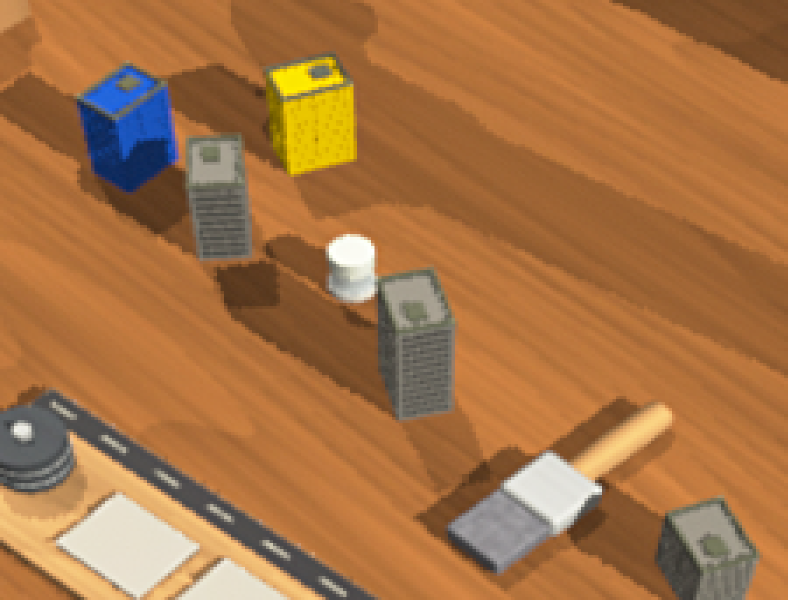

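View pics/t0z.png

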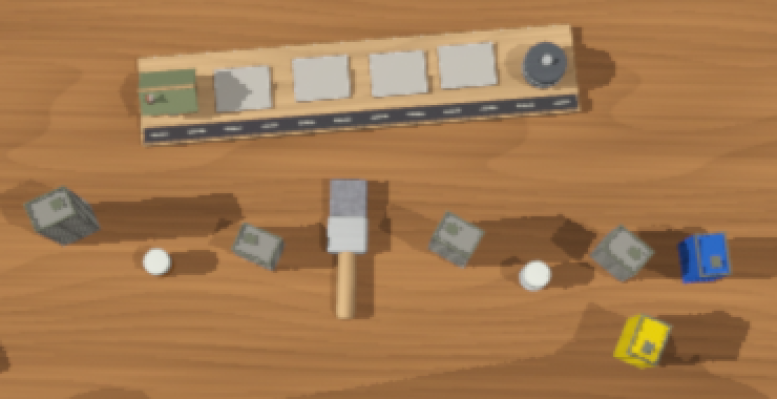

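View pics/t0za.png

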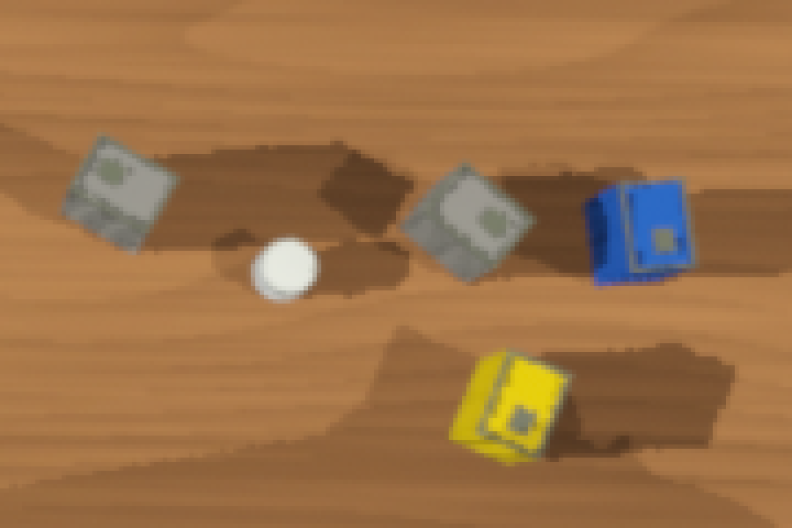

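```bash
cat > fit.py <<'E'
from h import *
from scipy.optimize import minimize
S=8
def rz(a): return np.array([[np.cos(a),-np.sin(a)],[np.sin(a),np.cos(a)]])
def boxpts(x,y,a,w,l,z0,z1):
    c=np.array([[-w,-l],[w,-l],[w,l],[-w,l]])/2@rz(a).T+[x,y]
    return np.r_[np.c_[c,np.full(4,z0)],np.c_[c,np.full(4,z1)]]
def render(f,P,roi):
    x0,y0,x1,y1=roi
    uv=(proj(f,P)+0.5-[x0,y0])*S   # pixel centre at integer coords
    m=np.zeros(((y1-y0)*S,(x1-x0)*S),np.uint8)
    h=cv2.convexHull(uv.astype(np.float32)).reshape(-1,2)
    cv2.fillConvexPoly(m,np.round(h*16-8).astype(np.int32),255,shift=4)
    return cv2.resize(m,(x1-x0,y1-y0),interpolation=cv2.INTER_AREA)/255.
def greymask(img,thr=(55,85)):
    i=img.astype(float); mx=i.max(2);mn=i.min(2); s=(mx-mn)/np.maximum(mx,1)*255
    return np.clip((thr[1]-s)/(thr[1]-thr[0]),0,1)
def roi_of(f,P,pad=7):
    uv=proj(f,P); a=np.floor(uv.min(0)-pad).astype(int);b=np.ceil(uv.max(0)+pad).astype(int)
    return max(a[0],0),max(a[1],0),min(b[0],640),min(b[1],480)
def keepblob(m,P,f,roi):
    # largest connected component
    n,l,s,_=cv2.connectedComponentsWithStats((m>0.5).astype(np.uint8),connectivity=4)
    if n<2:return m
    k=1+np.argmax(s[1:,4]); d=cv2.dilate((l==k).astype(np.uint8),np.ones((3,3)))
    return m*d
def fitbox(frames,x,y,a,w,l,z0,z1,mask=greymask,it=2,starts=None):
    best=None
    for a0 in (starts if starts is not None else [a]):
        p=np.array([x,y,a0])
        for _ in range(it):
            P=boxpts(*p,w,l,z0,z1); data=[]
            for f in frames:
                r=roi_of(f,P,6); m=mask(f["image"][r[1]:r[3],r[0]:r[2]]); data.append((f,r,keepblob(m,P,f,r)))
            def cost(q):
                return sum(np.abs(render(f,boxpts(q[0],q[1],q[2],w,l,z0,z1),r)-m).sum() for f,r,m in data)
            sim=np.array([p,p+[.008,0,0],p+[0,.008,0],p+[0,0,.2]])
            o=minimize(cost,p,method="Nelder-Mead",options=dict(initial_simplex=sim,xatol=1e-4,fatol=.02,maxiter=250)); p=o.x
        if best is None or o.fun<best[1]: best=(p,o.fun)
    return best
E
cat > m1.py <<'E'
from fit import *
import pickle
fs=robot.grab_frame("scene");ft=robot.grab_frame("top")
pickle.dump((fs,ft),open("f0.pkl","wb"))
for n,px in [("A?",(366,264)),("B?",(446,270)),("C?",(180,252)),("D?",(273,267))]:
    for h in (.056,.076,.096,.116):
        x,y,_=back(ft,px,h)[0]
        x-=0
        best=[fitbox(F,x,y,0,.032,.044,0,h,starts=np.arange(0,np.pi,np.pi/6)) for F in ([fs,ft],)][0]
        print(n,h,best[0].round(4),round(best[1],1))
E
python3 m1.py
python3 - <<'E'
from fit import *
import pickle
fs,ft=pickle.load(open("f0.pkl","rb"))
for nm,f,px in(("top",ft,[(265,192),(303,187),(340,185),(372,181)]),("scene",fs,[(346,341),(307,313),(270,284),(241,262)])):
    print(nm,back(f,px,.017).round(3).tolist())
E
```

```text
A? 0.056 [ 0.4364 -0.1129  2.5792] 360.9
A? 0.076 [ 0.4364 -0.1129 -0.5629] 289.8
A? 0.096 [ 0.4372 -0.1122  2.5846] 202.3
A? 0.116 [ 0.4374 -0.1118  2.5769] 387.8
B? 0.056 [ 0.4274 -0.2884 -0.6155] 183.9
B? 0.076 [ 0.4278 -0.2867  2.4998] 86.8
B? 0.096 [ 0.4281 -0.2856  2.4957] 254.4
B? 0.116 [ 0.4284 -0.2853  2.4977] 443.1
C? 0.056 [0.45   0.2956 0.4382] 726.6
C? 0.076 [0.45   0.2957 3.5556] 587.6
C? 0.096 [0.4502 0.2954 3.5314] 335.8
C? 0.116 [0.4521 0.2953 0.3655] 157.7
D? 0.056 [ 0.4288  0.0945 -0.4365] 110.4
D? 0.076 [ 0.4286  0.0946 -0.5127] 313.2
D? 0.096 [ 0.4284  0.0946 -0.5358] 537.1
D? 0.116 [0.4287 0.0947 2.5831] 772.5
top [[0.604, 0.12, 0.017], [0.617, 0.033, 0.017], [0.624, -0.052, 0.017], [0.635, -0.126, 0.017]]
scene [[0.606, 0.119, 0.017], [0.618, 0.035, 0.017], [0.627, -0.052, 0.017], [0.635, -0.123, 0.017]]
```

```bash
cat > m2.py <<'E'
from fit import *
import pickle
fs,ft=pickle.load(open("f0.pkl","rb"))
T={"c":(.4372,-.1122,2.5846,.096),"b":(.4278,-.2867,2.4998,.076),"d":(.4521,.2953,.3655,.116),"a":(.4288,.0945,2.705,.056)}
vis=[f["image"].copy() for f in(fs,ft)]
vis=[cv2.resize(v,None,fx=4,fy=4,interpolation=cv2.INTER_NEAREST) for v in vis]
res={}
for k,(x,y,a,h) in T.items():
    for nm,F in(("both",[fs,ft]),("scene",[fs]),("top",[ft])):
        p,c=fitbox(F,x,y,a,.032,.044,0,h,starts=[a-.15,a,a+.15]); print(k,nm,p.round(4),round(c,1))
        if nm=="both":
            res[k]=p
            for v,f in zip(vis,(fs,ft)):
                uv=((proj(f,boxpts(*p,.032,.044,0,h))+.5)*4).round().astype(int)
                for i in range(4):
                    for a_,b_ in((i,(i+1)%4),(i+4,(i+1)%4+4),(i,i+4)): cv2.line(v,tuple(map(int,uv[a_])),tuple(map(int,uv[b_])),(0,0,255) if a_>3 else(0,255,0),1)
# plots: brightness-based mask
def pm(img):
    return greymask(img,(60,85))
PL=[(.604,.12),(.617,.034),(.625,-.052),(.635,-.125)]
for nm,F in(("both",[fs,ft]),("scene",[fs]),("top",[ft])):
    for i,(x,y) in enumerate(PL):
        p,c=fitbox(F,x,y,.12,.048,.060,.012,.017,mask=pm); print("plot",i,nm,p.round(4),round(c,1))
        if nm=="both":
            for v,f in zip(vis,(fs,ft)):
                uv=((proj(f,boxpts(*p,.048,.06,.012,.017))+.5)*4).round().astype(int)
                cv2.polylines(v,[uv[4:].astype(np.int32)],True,(0,0,255),1)
s,t=vis
tiles=[s[4*90:4*90+220,4*225:4*225+400],s[4*160:4*160+300,4*300:4*300+400],s[4*235:4*235+200,4*380:4*380+400],s[4*305:4*305+300,4*455:4*455+400]]
cv2.imwrite("pics/ov_s.png",np.vstack([np.hstack([np.pad(a,((0,300-a.shape[0]),(0,0),(0,0))) for a in tiles[i:i+2]]) for i in(0,2)]))
tt=[t[4*y:4*y+280,4*x:4*x+400] for x,y in((140,220),(230,230),(330,230),(410,230))]
cv2.imwrite("pics/ov_t.png",np.vstack([np.hstack(tt[:2]),np.hstack(tt[2:])]))
cv2.imwrite("pics/ov_p.png",np.vstack([t[4*155:4*210,4*225:4*425],cv2.resize(s[4*230:4*370,4*210:4*400],None,fx=.5,fy=.5)[:300,:].copy() if 0 else np.pad(cv2.resize(s[4*230:4*370,4*210:4*400],(500,368)),((0,0),(0,300),(0,0)))]))
E
python3 m2.py
```

```text
c both [ 0.4373 -0.1122  2.5838] 202.8
c scene [ 0.4367 -0.1124  2.5827] 170.9
c top [ 0.438  -0.1125  2.633 ] 28.7
b both [ 0.4278 -0.2866  2.499 ] 86.7
b scene [ 0.4273 -0.2867  2.497 ] 47.8
b top [ 0.4289 -0.2874  2.4377] 25.0
d both [0.4521 0.2953 0.366 ] 157.8
d scene [0.4514 0.2952 0.3551] 92.3
d top [0.4529 0.2953 0.482 ] 52.8
a both [0.4287 0.0945 2.7069] 110.6
a scene [0.4277 0.0942 2.6666] 70.0
a top [0.4294 0.0943 2.7256] 31.2
plot 0 both [0.6032 0.1195 0.1027] 92.7
plot 1 both [0.617  0.0338 0.102 ] 97.9
plot 2 both [ 0.6239 -0.0507  0.0955] 98.6
plot 3 both [ 0.6347 -0.1261  0.1033] 92.7
plot 0 scene [0.6024 0.1193 0.0994] 35.1
plot 1 scene [0.6162 0.0336 0.1036] 30.9
plot 2 scene [ 0.6231 -0.0506  0.1008] 31.2
plot 3 scene [ 0.6336 -0.1262  0.1015] 28.1
plot 0 top [0.6051 0.1197 0.1046] 15.7
plot 1 top [0.6188 0.0339 0.0965] 21.5
plot 2 top [ 0.6258 -0.0503  0.0977] 19.9
plot 3 top [ 0.6363 -0.1259  0.1039] 18.5
```

View pics/ov_s.png

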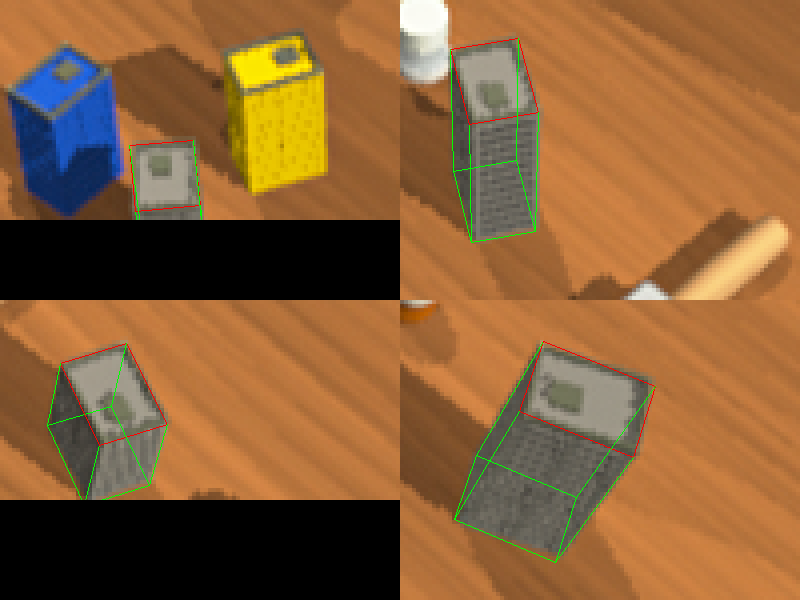

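View pics/ov_t.png

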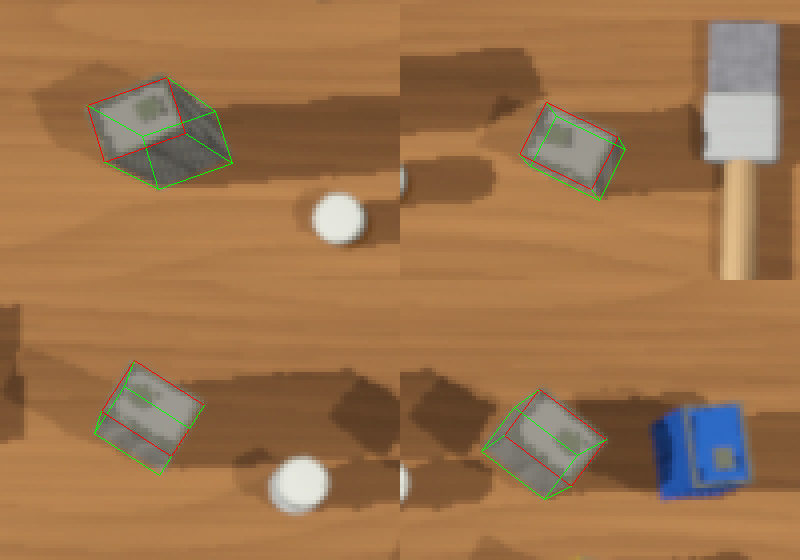

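View pics/ov_p.png

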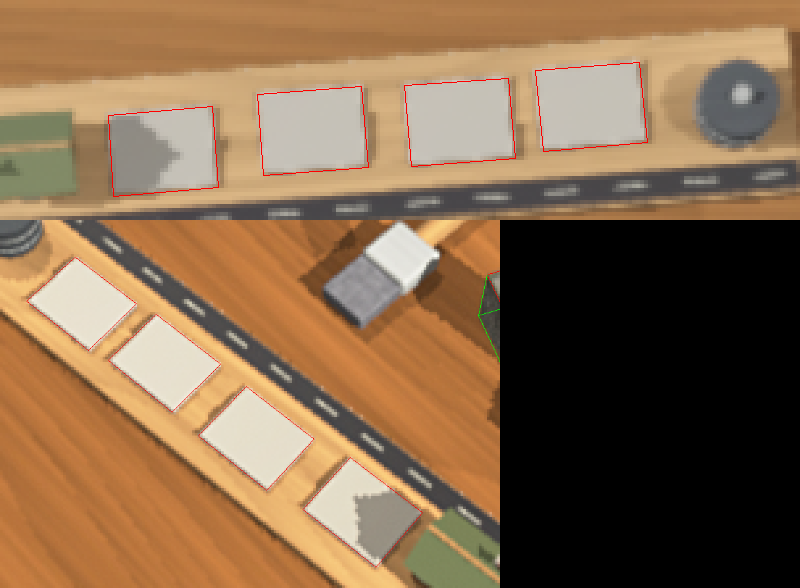

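```bash
cat > go.py <<'E'
import sys
from h import *
# usage: go.py x y z psi : prints residual: first yaw, then shift in tool axes after yaw
s=robot.state(); O=s["orientation"]; p=s["tcp_pos"]
psi=np.arctan2(O[1,1],O[0,1])
print("t",round(s["time_s"],2),"p",(p*1000).round(1),"psi",round(psi,4),"tilt",O[2,1:].round(4),"F",s["force"].round(2),"open",round(s["opening"]*1000,1),"q7",round(s["qpos"][6],2))
a=list(map(float,sys.argv[1:]))
if len(a)==4:
    x,y,z,ps=a; d=np.array([x,y,z])*1000-p*1000
    def sh(q): c,si=np.cos(q),np.sin(q); return np.round([-d[2], d[0]*c+d[1]*si, d[0]*si-d[1]*c],1)
    print("yaw cmd",round(psi-ps,4),"shift before-yaw axes",sh(psi),"after-yaw axes",sh(ps))
E
python3 go.py 0.4373 -0.1122 0.20 -0.558
```

```text
t 1.0 p [ 173.3 -626.5  206.7] psi -1.3009 tilt [-0.0001 -0.    ] F [-0.09  0.22  0.21] open 85.4 q7 -0.05
yaw cmd -0.7429 shift before-yaw axes [   6.7 -425.3 -391.6] after-yaw axes [   6.7  -48.3 -576.1]
```

>>> servo_tool:
  plan:
    - [[-0.4, -10, 0, 0, -0.1], [-0.4, -20, 0, 0, -0.1], [-0.4, -20, 0, 0, -0.1], [-0.4, -10, 0, 0, -0.1], [-0.4, 0, 0, 0, -0.1], [-0.4, 0, 0, 0, -0.1], [-0.4, 0, 0, 0, -0.1], [-0.4, 0, 0, -20, -0.04], [-0.4, 0, -4, -40, 0], [-0.4, 0, -4, -40, 0], [-0.4, 0, -4, -40, 0], [-0.4, 0, -4, -40, 0], [-0.4, 0, -4, -40, 0], [-0.4, 0, -4, -40, 0], [-0.4, 0, -4, -40, 0], [-0.4, 0, -4, -40, 0], [-0.4, 0, -4, -40, 0], [-0.4, 0, -4, -40, 0], [-0.4, 0, -4, -40, 0], [-0.4, 0, -4, -40, 0]]
  squeeze: 40

```text
time_s: 3.0
tcp_pos: [0.3998, -0.1765, 0.2671]
orientation: [[0.001, 0.847, -0.532], [-0.001, -0.532, -0.847], [-1.0, 0.001, 0.0]]
force: [0.4, -0.6, 0.1]
opening: 0.0598
```

```bash
python3 go.py 0.4373 -0.1122 0.20 -0.558
```

```text
t 3.0 p [ 399.8 -176.5  267.1] psi -0.5611 tilt [0.0012 0.0004] F [ 0.37 -0.55  0.12] open 59.8 q7 -0.2
yaw cmd -0.0031 shift before-yaw axes [ 67.1  -2.5 -74.4] after-yaw axes [ 67.1  -2.3 -74.4]
```

>>> servo_tool:
  plan:
    - [[-0.4, 10, -1, -30, 0], [-0.4, 20, -1, -30, 0], [-0.4, 30, 0, -14, 0], [-0.4, 30, 0, 0, 0], [-0.4, 30, 0, 0, 0], [-0.4, 0, 0, 0, 0], [-0.4, 0, 0, 0, 0]]

```text
time_s: 3.7
tcp_pos: [0.4369, -0.1143, 0.1469]
orientation: [[-0.001, 0.847, -0.532], [0.0, -0.532, -0.847], [-1.0, -0.001, -0.0]]
force: [0.4, -0.1, 0.9]
opening: 0.0596
```

```bash
python3 go.py 0.4373 -0.1122 0.043 -0.558
python3 - <<'E'
from h import *
for n in ("scene","top"):
    f=robot.grab_frame(n);im=f["image"]
    u,v=proj(f,[[.4373,-.1122,.1]])[0].astype(int)
    cv2.imwrite(f"pics/{n}1.png",cv2.resize(im[max(v-70,0):v+70,u-90:u+90],None,fx=4,fy=4,interpolation=3))
E
```

```text
t 3.7 p [ 436.9 -114.3  146.9] psi -0.561 tilt [-0.0008 -0.0001] F [ 0.41 -0.08  0.95] open 59.6 q7 -0.46
yaw cmd -0.003 shift before-yaw axes [103.9  -0.7  -2. ] after-yaw axes [103.9  -0.7  -2. ]
```

View pics/scene1.png

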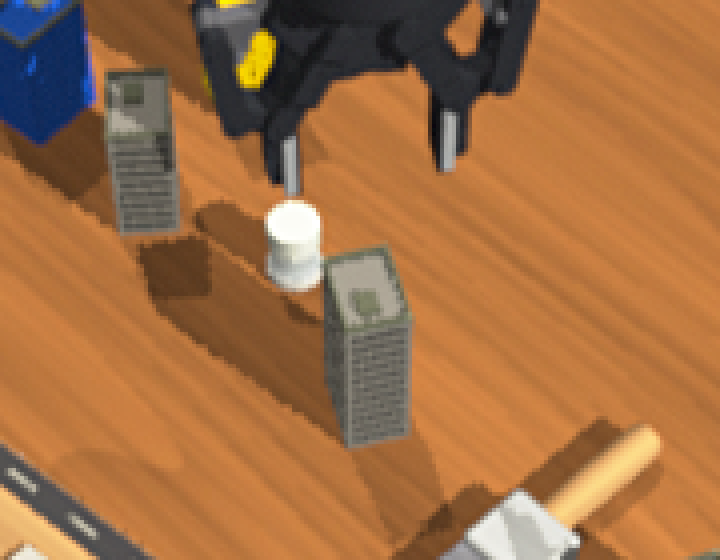

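View pics/top1.png

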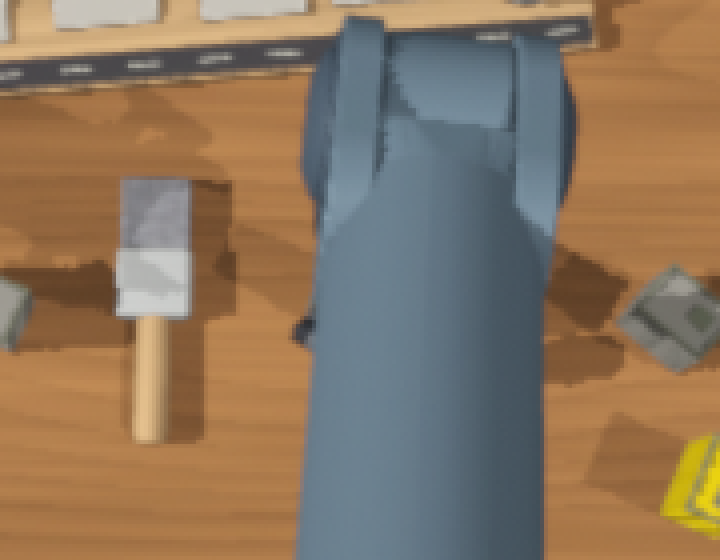

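>>> servo_tool:
  plan:
    - [[-0.4, 20, -1, -2, 0], [-0.4, 25, 0, 0, 0], [-0.4, 25, 0, 0, 0], [-0.4, 20, 0, 0, 0], [-0.4, 14, 0, 0, 0], [-0.4, 0, 0, 0, 0], [-0.4, 0, 0, 0, 0], [0.1, 0, 0, 0, 0], [0.3, 0, 0, 0, 0], [0.5, 0, 0, 0, 0], [0.5, 0, 0, 0, 0], [0.5, 0, 0, 0, 0], [0.5, 0, 0, 0, 0]]
  squeeze: 30

```text
time_s: 5.1
tcp_pos: [0.4383, -0.1123, 0.0439]
orientation: [[0.002, 0.847, -0.532], [-0.001, -0.532, -0.847], [-1.0, 0.002, -0.0]]
force: [-1.7, 0.4, 6.4]
opening: 0.032
```

```bash
python3 go.py 0.4373 -0.1122 0.043 -0.558
```

```text
t 5.1 p [ 438.3 -112.3   43.9] psi -0.5609 tilt [ 0.0021 -0.0002] F [-1.67  0.36  6.42] open 32.0 q7 -0.6
yaw cmd -0.0029 shift before-yaw axes [ 0.9 -0.9  0.4] after-yaw axes [ 0.9 -0.9  0.4]
```

>>> servo_tool:
  plan:
    - [[0.5, -10, 0, 0, 0], [0.5, -20, 0, 0, 0], [0.5, -25, 0, 0, 0], [0.5, -10, 0, 0, 0], [0.5, 0, 0, 0, 0], [0.5, 0, 0, 0, -0.06], [0.5, 0, 0, 0, -0.1], [0.5, 0, 0, 0, -0.1], [0.5, 0, 0, 0, -0.1], [0.5, 0, 0, 0, -0.1], [0.5, 0, 0, 0, -0.1], [0.5, 0, 0, 0, -0.1], [0.5, 0, 0, 0, 0], [0.5, 0, 0, 0, 0]]
  squeeze: 60

```text
time_s: 6.5
tcp_pos: [0.4363, -0.1119, 0.1067]
orientation: [[-0.002, 0.995, 0.097], [0.001, 0.097, -0.995], [-1.0, -0.002, -0.001]]
force: [0.3, 0.2, -2.2]
opening: 0.0314
```

```bash
python3 go.py 0.6247 -0.0507 0.0810 .101
```

```text
t 6.5 p [ 436.3 -111.9  106.7] psi 0.0969 tilt [-0.0017 -0.001 ] F [ 0.31  0.2  -2.24] open 31.4 q7 0.12
yaw cmd -0.0041 shift before-yaw axes [ 25.7 193.5 -42.7] after-yaw axes [ 25.7 193.6 -41.9]
```

>>> servo_tool:
  plan:
    - [[0.5, 0, 14, -3, 0], [0.5, 0, 25, -6, 0], [0.5, 0, 25, -6, 0], [0.5, 0, 25, -6, 0], [0.5, 0, 25, -6, 0], [0.5, 0, 25, -6, 0], [0.5, 0, 25, -6, 0], [0.5, 0, 20, -3, -0.004], [0.5, 0, 9.5, 0, 0], [0.5, 12, 0, 0, 0], [0.5, 12, 0, 0, 0], [0.5, 0, 0, 0, 0], [0.5, 0, 0, 0, 0], [0.5, 0, 0, 0, 0], [0.5, 0, 0, 0, 0]]

```text
time_s: 8.0
tcp_pos: [0.6258, -0.0513, 0.0843]
orientation: [[0.001, 0.995, 0.103], [-0.0, 0.103, -0.995], [-1.0, 0.001, 0.0]]
force: [-0.3, 0.8, -1.0]
opening: 0.0311
```

```bash
python3 go.py 0.6247 -0.0507 0.0620 .101
```

```text
t 8.0 p [625.8 -51.3  84.3] psi 0.1027 tilt [0.0011 0.0004] F [-0.28  0.78 -1.02] open 31.1 q7 -0.16
yaw cmd 0.0017 shift before-yaw axes [22.3 -1.1 -0.7] after-yaw axes [22.3 -1.1 -0.7]
```

>>> servo_tool:
  plan:
    - [[0.5, 10, -1, -0.7, 0], [0.5, 8, 0, 0, 0], [0.5, 3, 0, 0, 0], [0.5, 1, 0, 0, 0], [0.5, 0, 0, 0, 0], [0.5, 0, 0, 0, 0], [0.5, 0, 0, 0, 0]]

```text
time_s: 8.7
tcp_pos: [0.6248, -0.0506, 0.0616]
orientation: [[0.001, 0.995, 0.103], [0.0, 0.103, -0.995], [-1.0, 0.001, -0.0]]
force: [0.8, 0.2, -1.9]
opening: 0.0316
```

```bash
python3 go.py 0.6247 -0.0507 0.0610 .101
cat > chk.py <<'E'
import sys
from fit import *
k=sys.argv[1]; H={"a":.056,"b":.076,"c":.096,"d":.116}[k]
P={"a":[(.6024,.1193),(.6051,.1197)],"b":[(.6162,.0336),(.6188,.0339)],"c":[(.6231,-.0506),(.6258,-.0503)],"d":[(.6336,-.1262),(.6363,-.1259)]}[k]
cams=sys.argv[2:] or ["scene","top"]
for n,p in zip(("scene","top"),P):
    if n not in cams: continue
    f=robot.grab_frame(n); im=f["image"]
    v=cv2.resize(im,None,fx=4,fy=4,interpolation=3)
    def mask(i):
        # tower: grey and darker than plot
        g=greymask(i); b=i.astype(float).max(2); return g*np.clip((185-b)/20,0,1)
    q,c=fitbox([f],*p,.101,.032,.044,.017,.017+H,mask=mask,starts=[0,.1,.2])
    d=rz(-.101)@(q[:2]-p); print(n,"dev across,along mm",(d*1000).round(1),"yaw dev",round(q[2]-.101,3),"cost",round(c,1))
    for pp,col in ((boxpts(*q,.032,.044,.017,.017+H),(0,0,255)),(boxpts(*p,.101,.048,.06,.017,.017),(0,255,0)),(boxpts(*p,.101,.032,.044,.017,.017+H),(255,0,0))):
        uv=((proj(f,pp)+.5)*4).round().astype(np.int32)
        cv2.polylines(v,[uv[:4]],True,col,1);cv2.polylines(v,[uv[4:]],True,col,1)
    u,w=(proj(f,[[*p[:2],.06]])[0]*4).astype(int)
    cv2.imwrite(f"pics/chk_{k}_{n}_{robot.state()['time_s']:.2f}.png",v[max(0,w-220):w+220,u-200:u+200]); print("saved",f"pics/chk_{k}_{n}_{robot.state()['time_s']:.2f}.png")
E
python3 chk.py c scene
```

```text
t 8.7 p [624.8 -50.6  61.6] psi 0.103 tilt [ 0.0006 -0.    ] F [ 0.8   0.16 -1.92] open 31.6 q7 -0.17
yaw cmd 0.002 shift before-yaw axes [ 0.6 -0.1  0.1] after-yaw axes [ 0.6 -0.1  0.1]
scene dev across,along mm [-0.3 -3.7] yaw dev -0.001 cost 930.8
saved pics/chk_c_scene_8.75.png
```

>>> servo_tool:
  plan:
    - [[0.5, 0.7, 0, 0, 0], [0.5, 0.5, 0, 0, 0], [0.5, 0, 0, 0, 0], [0.3, 0, 0, 0, 0], [0.1, 0, 0, 0, 0], [-0.1, 0, 0, 0, 0], [-0.3, 0, 0, 0, 0], [-0.4, 0, 0, 0, 0], [-0.4, -10, 0, 0, 0], [-0.4, -25, 0, 0, 0], [-0.4, -35, 0, 0, 0], [-0.4, -40, 0, 0, 0], [-0.4, -20, 0, 0, 0], [-0.4, 0, -40, 0, 0], [-0.4, 0, -40, 0, 0], [-0.4, 0, -40, 0, 0], [-0.4, 0, -40, 0, 0], [-0.4, 0, -20, 0, 0]]

```text
time_s: 10.55
tcp_pos: [0.442, -0.0694, 0.1903]
orientation: [[-0.002, 0.995, 0.102], [-0.002, 0.102, -0.995], [-1.0, -0.003, 0.002]]
force: [-0.1, -0.0, -0.7]
opening: 0.0597
```

```bash
python3 chk.py c; python3 go.py .4278 -.2866 .14 -.643
```

```text
scene dev across,along mm [ 1.7 -0.6] yaw dev 0.058 cost 551.0
saved pics/chk_c_scene_10.60.png
top dev across,along mm [-1.9 -0.3] yaw dev 0.104 cost 272.4
saved pics/chk_c_top_10.65.png
t 10.65 p [442.5 -69.9 190.5] psi 0.1014 tilt [-0.0022  0.003 ] F [ 0.43 -0.7   0.69] open 59.7 q7 0.13
yaw cmd 0.7444 shift before-yaw axes [ 50.5 -36.6 214.1] after-yaw axes [ 50.5 118.2 182.3]
```

```bash
python3 -c "
import cv2,numpy as np
a=cv2.imread('pics/chk_c_scene_10.60.png');b=cv2.imread('pics/chk_c_top_10.65.png');print(a.shape,b.shape);cv2.imwrite('pics/c1.png',np.hstack([a,b[:a.shape[0]]]))"
```

```text
(440, 400, 3) (440, 400, 3)
```

View pics/c1.png

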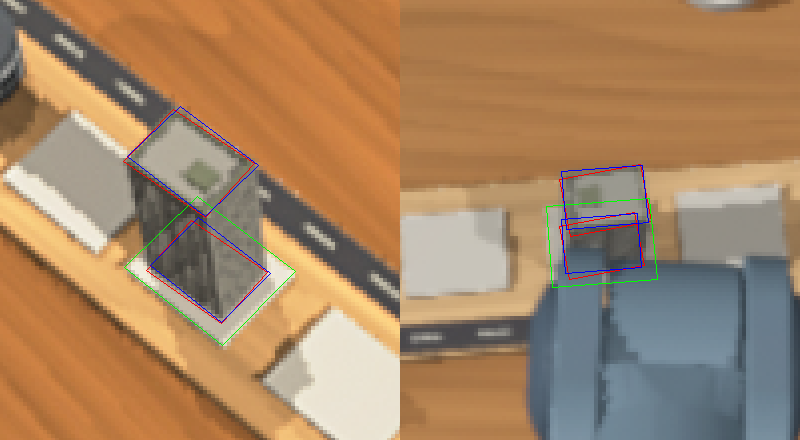

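>>> servo_tool:
  plan:
    - [[-0.4, 0, 0, 0, 0.1], [-0.4, 0, 0, 0, 0.1], [-0.4, 0, 0, 0, 0.1], [-0.4, 0, 0, 0, 0.1], [-0.4, 0, 0, 0, 0.1], [-0.4, 0, 0, 0, 0.1], [-0.4, 0, 0, 0, 0.1], [-0.4, 0, 0, 0, 0.044], [-0.4, 0, 18, 22, 0], [-0.4, 0, 20, 35, 0], [-0.4, 0, 20, 35, 0], [-0.4, 10, 20, 35, 0], [-0.4, 20, 20, 35, 0], [-0.4, 20, 20, 20, 0], [-0.4, 0, 0, 0, 0], [-0.4, 0, 0, 0, 0], [-0.4, 0, 0, 0, 0]]

```text
time_s: 12.35
tcp_pos: [0.4331, -0.2842, 0.1413]
orientation: [[0.002, 0.803, -0.596], [0.0, -0.596, -0.803], [-1.0, 0.001, -0.001]]
force: [-0.6, -0.2, -0.7]
opening: 0.0599
```

```bash
python3 go.py .4286 -.2866 .027 -.643
```

```text
t 12.35 p [ 433.1 -284.2  141.3] psi -0.6384 tilt [ 0.0015 -0.0012] F [-0.62 -0.17 -0.71] open 59.9 q7 -0.25
yaw cmd 0.0046 shift before-yaw axes [114.3  -2.2   4.6] after-yaw axes [114.3  -2.1   4.6]
```

>>> servo_tool:
  plan:
    - [[-0.4, 0, -2, 4.6, 0.005], [-0.4, 10, 0, 0, 0], [-0.4, 25, 0, 0, 0], [-0.4, 30, 0, 0, 0], [-0.4, 25, 0, 0, 0], [-0.4, 15, 0, 0, 0], [-0.4, 9, 0, 0, 0], [-0.4, 0, 0, 0, 0], [-0.4, 0, 0, 0, 0], [0.1, 0, 0, 0, 0], [0.3, 0, 0, 0, 0], [0.5, 0, 0, 0, 0], [0.5, 0, 0, 0, 0], [0.5, 0, 0, 0, 0], [0.5, 0, 0, 0, 0]]
  squeeze: 30

```text
time_s: 13.85
tcp_pos: [0.4278, -0.2886, 0.0277]
orientation: [[0.001, 0.798, -0.602], [-0.001, -0.602, -0.798], [-1.0, 0.002, 0.0]]
force: [-0.9, 0.9, 5.9]
opening: 0.0316
```

```bash
python3 go.py .4286 -.2866 .027 -.643
```

```text
t 13.85 p [ 427.8 -288.6   27.7] psi -0.6461 tilt [0.002  0.0002] F [-0.88  0.85  5.86] open 31.6 q7 -0.35
yaw cmd -0.0031 shift before-yaw axes [ 0.7 -0.5 -2.1] after-yaw axes [ 0.7 -0.5 -2.1]
```

>>> servo_tool:
  plan:
    - [[0.5, -10, 0, 0, 0], [0.5, -20, 0, 0, 0], [0.5, -30, 0, 0, 0], [0.5, -20, 0, 0, 0], [0.5, 0, 0, 0, -0.047], [0.5, 0, 0, 0, -0.1], [0.5, 0, 0, 0, -0.1], [0.5, 0, 0, 0, -0.1], [0.5, 0, 0, 0, -0.1], [0.5, 0, 0, 0, -0.1], [0.5, 0, 0, 0, -0.1], [0.5, 0, 0, 0, -0.1], [0.5, 0, 3, -20, 0], [0.5, 0, 3, -30, 0], [0.5, 0, 3, -40, 0], [0.5, 0, 3, -40, 0], [0.5, 0, 3, -40, 0], [0.5, 0, 3, -40, 0], [0.5, 0, 3, -40, 0], [0.5, 0, 3, -40, 0]]
  squeeze: 60

```text
time_s: 15.85
tcp_pos: [0.4207, 0.0043, 0.1065]
orientation: [[-0.0, 0.995, 0.101], [-0.001, 0.101, -0.995], [-1.0, -0.0, 0.001]]
force: [1.4, -0.2, -0.9]
opening: 0.0311
```

```bash
python3 go.py .618 .032 .065 .101
```

```text
t 15.85 p [420.7   4.3 106.5] psi 0.1009 tilt [-0.0001  0.0009] F [ 1.43 -0.22 -0.88] open 31.1 q7 -0.13
yaw cmd -0.0001 shift before-yaw axes [ 41.5 199.1  -7.7] after-yaw axes [ 41.5 199.1  -7.7]
```

>>> servo_tool:
  plan:
    - [[0.5, 0, 14, -2, 0], [0.5, 0, 25, -2, 0], [0.5, 0, 25, 0, 0], [0.5, 0, 30, 0, 0], [0.5, 0, 30, 0, 0], [0.5, 0, 30, 0, 0], [0.5, 0, 25, 0, 0], [0.5, 0, 20, 0, 0], [0.5, 14, 0, 0, 0], [0.5, 10, 0, 0, 0], [0.5, 0, 0, 0, 0], [0.5, 0, 0, 0, 0], [0.5, 0, 0, 0, 0]]

```text
time_s: 17.15
tcp_pos: [0.6184, 0.0269, 0.0826]
orientation: [[-0.0, 0.995, 0.101], [-0.0, 0.101, -0.995], [-1.0, -0.0, 0.0]]
force: [0.3, 0.2, -1.0]
opening: 0.0311
```

```bash
python3 go.py .618 .032 .0453 .101
```

```text
t 17.15 p [618.4  26.9  82.6] psi 0.1012 tilt [-0.0003  0.0003] F [ 0.28  0.16 -0.97] open 31.1 q7 -0.33
yaw cmd 0.0002 shift before-yaw axes [37.3  0.1 -5.1] after-yaw axes [37.3  0.1 -5.1]
```

>>> servo_tool:
  plan:
    - [[0.5, 10, 0, -5, 0], [0.5, 15, 0, 0, 0], [0.5, 8, 0, 0, 0], [0.5, 3, 0, 0, 0], [0.5, 1, 0, 0, 0], [0.5, 0, 0, 0, 0], [0.5, 0, 0, 0, 0], [0.5, 0, 0, 0, 0]]

```text
time_s: 17.95
tcp_pos: [0.619, 0.032, 0.0454]
orientation: [[0.001, 0.995, 0.101], [0.0, 0.101, -0.995], [-1.0, 0.001, -0.0]]
force: [0.3, 0.1, -1.2]
opening: 0.0313
```

```bash
python3 go.py .618 .032 .0447 .101
```

```text
t 17.95 p [619.   32.   45.4] psi 0.1009 tilt [ 0.0009 -0.0002] F [ 0.29  0.05 -1.19] open 31.3 q7 -0.37
yaw cmd -0.0001 shift before-yaw axes [ 0.7 -1.  -0.1] after-yaw axes [ 0.7 -1.  -0.1]
```

>>> servo_tool:
  plan:
    - [[0.5, 0.7, -1, 0, 0], [0.5, 0.5, 0, 0, 0], [0.5, 0, 0, 0, 0], [0.3, 0, 0, 0, 0], [0.1, 0, 0, 0, 0], [-0.1, 0, 0, 0, 0], [-0.3, 0, 0, 0, 0], [-0.4, 0, 0, 0, 0], [-0.4, -10, 0, 0, 0], [-0.4, -25, 0, 0, 0], [-0.4, -35, 0, 0, 0], [-0.4, -40, 0, 0, 0], [-0.4, -20, -10, 0, 0], [-0.4, 0, -40, -10, 0], [-0.4, 0, -40, -20, 0], [-0.4, 0, -40, -20, 0], [-0.4, 0, -40, -20, 0], [-0.4, 0, -20, 0, 0], [-0.4, 0, 0, 0, 0]]

```text
time_s: 19.85
tcp_pos: [0.4183, 0.0824, 0.1741]
orientation: [[-0.001, 0.995, 0.103], [-0.005, 0.103, -0.995], [-1.0, -0.001, 0.005]]
force: [0.4, -0.5, 0.3]
opening: 0.0597
```

```bash
python3 go.py .4295 .0945 .10 -.435
python3 - <<'E'
from h import *
f=robot.grab_frame("scene"); cv2.imwrite("pics/scene3.png",f["image"][60:420,150:520].repeat(2,0).repeat(2,1)[:600,:800] if 0 else cv2.resize(f["image"][80:400,180:520],None,fx=1.85,fy=1.85,interpolation=3))
E
```

```text
t 19.85 p [418.3  82.4 174.1] psi 0.1036 tilt [-0.0014  0.0045] F [ 0.43 -0.52  0.28] open 59.7 q7 -0.21
yaw cmd 0.5386 shift before-yaw axes [ 74.1  12.4 -10.9] after-yaw axes [ 74.1   5.  -15.7]
```

View pics/scene3.png

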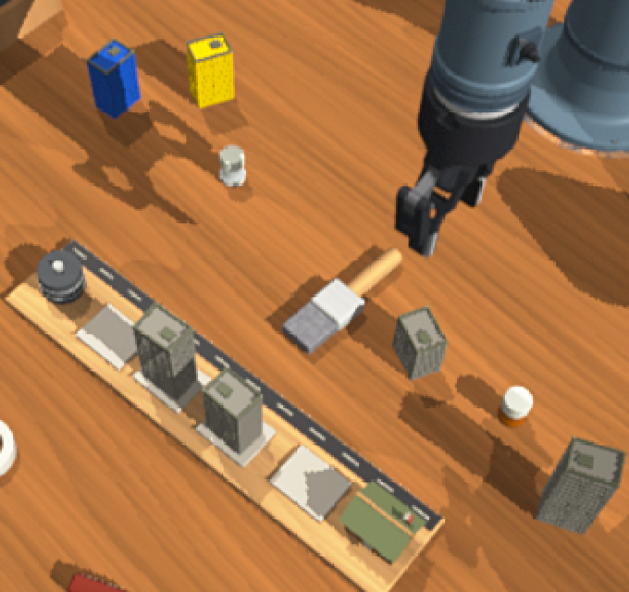

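>>> servo_tool:
  plan:
    - [[-0.4, 0, 0, 0, 0.1], [-0.4, 0, 0, 0, 0.1], [-0.4, 0, 0, 0, 0.1], [-0.4, 0, 0, 0, 0.1], [-0.4, 0, 0, 0, 0.1], [-0.4, 0, 0, 0, 0.04], [-0.4, 0, 5, -15, 0], [-0.4, 20, 0, 0, 0], [-0.4, 30, 0, 0, 0], [-0.4, 20, 0, 0, 0], [-0.4, 4, 0, 0, 0], [-0.4, 0, 0, 0, 0], [-0.4, 0, 0, 0, 0]]

```text
time_s: 21.2
tcp_pos: [0.4341, 0.0943, 0.1014]
orientation: [[0.002, 0.905, -0.425], [0.001, -0.425, -0.905], [-1.0, 0.002, -0.002]]
force: [0.1, -0.2, 0.3]
opening: 0.0597
```

```bash
python3 go.py .4295 .0945 .013 -.435
```

```text
t 21.2 p [434.1  94.3 101.4] psi -0.4394 tilt [ 0.0016 -0.0018] F [ 0.08 -0.23  0.34] open 59.7 q7 -0.94
yaw cmd -0.0044 shift before-yaw axes [88.4 -4.2  1.7] after-yaw axes [88.4 -4.2  1.7]
```

>>> servo_tool:
  plan:
    - [[-0.4, 10, -4, 1.5, -0.004], [-0.4, 20, 0, 0, 0], [-0.4, 25, 0, 0, 0], [-0.4, 20, 0, 0, 0], [-0.4, 10, 0, 0, 0], [-0.4, 3, 0, 0, 0], [-0.4, 0, 0, 0, 0], [-0.4, 0, 0, 0, 0], [0.1, 0, 0, 0, 0], [0.3, 0, 0, 0, 0], [0.5, 0, 0, 0, 0], [0.5, 0, 0, 0, 0], [0.5, 0, 0, 0, 0], [0.5, 0, 0, 0, 0]]
  squeeze: 30

```text
time_s: 22.6
tcp_pos: [0.4289, 0.0943, 0.0131]
orientation: [[0.001, 0.907, -0.421], [-0.0, -0.421, -0.907], [-1.0, 0.001, -0.0]]
force: [-0.7, -0.5, 6.6]
opening: 0.032
```

```bash
python3 go.py .4295 .0945 .013 -.435
```

```text
t 22.6 p [428.9  94.3  13.1] psi -0.4349 tilt [ 0.0014 -0.0002] F [-0.74 -0.54  6.59] open 32.0 q7 -1.11
yaw cmd 0.0001 shift before-yaw axes [ 0.1  0.4 -0.4] after-yaw axes [ 0.1  0.4 -0.4]
```

>>> servo_tool:
  plan:
    - [[0.5, -10, 0, 0, 0], [0.5, -20, 0, 0, 0], [0.5, -30, 0, 0, 0], [0.5, -10, 0, 0, 0], [0.5, 0, 0, 0, -0.036], [0.5, 0, 0, 0, -0.1], [0.5, 0, 0, 0, -0.1], [0.5, 0, 0, 0, -0.1], [0.5, 0, 0, 0, -0.1], [0.5, 0, 0, 0, -0.1], [0.5, 0, 0, 0, 0], [0.5, 0, 0, 0, 0]]
  squeeze: 60

```text
time_s: 23.8
tcp_pos: [0.4277, 0.094, 0.082]
orientation: [[-0.001, 0.995, 0.099], [-0.0, 0.099, -0.995], [-1.0, -0.001, -0.0]]
force: [-0.1, 1.0, -0.2]
opening: 0.0308
```

```bash
python3 go.py .6038 .1191 .05 .101
```

```text
t 23.8 p [427.7  94.   82. ] psi 0.0987 tilt [-0.0006 -0.    ] F [-0.06  1.01 -0.24] open 30.8 q7 -0.48
yaw cmd -0.0023 shift before-yaw axes [ 32.  177.7  -7.6] after-yaw axes [ 32.  177.7  -7.2]
```

>>> servo_tool:
  plan:
    - [[0.5, 0, 14, -4, -0.002], [0.5, 0, 25, -3, 0], [0.5, 0, 25, 0, 0], [0.5, 0, 30, 0, 0], [0.5, 0, 30, 0, 0], [0.5, 0, 30, 0, 0], [0.5, 0, 20, 0, 0], [0.5, 0, 3.5, 0, 0], [0.5, 14, 0, 0, 0], [0.5, 14, 0, 0, 0], [0.5, 0, 0, 0, 0], [0.5, 0, 0, 0, 0], [0.5, 0, 0, 0, 0]]

```text
time_s: 25.1
tcp_pos: [0.6036, 0.1195, 0.0544]
orientation: [[0.0, 0.995, 0.103], [-0.0, 0.103, -0.995], [-1.0, 0.0, 0.0]]
force: [0.7, -0.9, -0.1]
opening: 0.0308
```

```bash
python3 go.py .6038 .1191 .0308 .101
```

```text
t 25.1 p [603.6 119.5  54.4] psi 0.1033 tilt [0.     0.0001] F [ 0.73 -0.89 -0.09] open 30.8 q7 -0.56
yaw cmd 0.0023 shift before-yaw axes [23.6  0.2  0.4] after-yaw axes [23.6  0.2  0.4]
```

>>> servo_tool:
  plan:
    - [[0.5, 10, 0, 0, 0.002], [0.5, 8, 0, 0, 0], [0.5, 4, 0, 0, 0], [0.5, 1.5, 0, 0, 0], [0.5, 0, 0, 0, 0], [0.5, 0, 0, 0, 0], [0.5, 0, 0, 0, 0]]

```text
time_s: 25.8
tcp_pos: [0.6041, 0.1195, 0.0308]
orientation: [[0.0, 0.995, 0.101], [0.0, 0.101, -0.995], [-1.0, 0.0, -0.0]]
force: [-0.2, 0.5, -1.3]
opening: 0.031
```

```bash
python3 go.py .6038 .1191 .0305 .101
```

```text
t 25.8 p [604.1 119.5  30.8] psi 0.1011 tilt [ 0.0004 -0.0002] F [-0.18  0.54 -1.28] open 31.0 q7 -0.58
yaw cmd 0.0001 shift before-yaw axes [ 0.3 -0.4  0.4] after-yaw axes [ 0.3 -0.4  0.4]
```

>>> servo_tool:
  plan:
    - [[0.5, 0.7, 0, 0, 0], [0.5, 0.5, 0, 0, 0], [0.5, 0, 0, 0, 0], [0.3, 0, 0, 0, 0], [0.1, 0, 0, 0, 0], [-0.1, 0, 0, 0, 0], [-0.3, 0, 0, 0, 0], [-0.4, 0, 0, 0, 0], [-0.4, -10, 0, 0, 0], [-0.4, -25, 0, 0, 0], [-0.4, -35, 0, 0, 0], [-0.4, -40, 0, 0, 0], [-0.4, -35, -10, 0, 0], [-0.4, -10, -25, -20, 0], [-0.4, 0, -25, -30, 0], [-0.4, 0, -25, -30, 0], [-0.4, 0, -25, -30, 0], [-0.4, 0, -20, -30, 0], [-0.4, 0, 0, -20, 0], [-0.4, 0, 0, 0, 0]]

```text
time_s: 27.8
tcp_pos: [0.4565, 0.2698, 0.186]
orientation: [[0.002, 0.994, 0.108], [0.002, 0.108, -0.994], [-1.0, 0.002, -0.002]]
force: [0.3, 0.0, 0.7]
opening: 0.0596
```

```bash
python3 go.py .4528 .2953 .15 .366
```

```text
t 27.8 p [456.5 269.8 186. ] psi 0.1087 tilt [ 0.002  -0.0022] F [0.33 0.01 0.72] open 59.6 q7 -0.76
yaw cmd -0.2573 shift before-yaw axes [ 36.   -1.  -25.8] after-yaw axes [ 36.    5.6 -25.2]
```

>>> servo_tool:
  plan:
    - [[-0.4, 0, 0, 0, -0.1], [-0.4, 0, 0, 0, -0.1], [-0.4, 0, 0, 0, -0.06], [-0.4, 0, 6, -25, 0], [-0.4, 20, 0, 0, 0], [-0.4, 16, 0, 0, 0], [-0.4, 0, 0, 0, 0], [-0.4, 0, 0, 0, 0], [-0.4, 0, 0, 0, 0]]

```text
time_s: 28.7
tcp_pos: [0.456, 0.2906, 0.1491]
orientation: [[0.001, 0.936, 0.352], [0.0, 0.352, -0.936], [-1.0, 0.001, 0.0]]
force: [-0.6, 0.5, 0.3]
opening: 0.0601
```

```bash
python3 go.py .4528 .2953 .061 .366
```

```text
t 28.7 p [456.  290.6 149.1] psi 0.3599 tilt [0.0008 0.0002] F [-0.56  0.54  0.26] open 60.1 q7 -0.62
yaw cmd -0.0061 shift before-yaw axes [88.1 -1.3 -5.6] after-yaw axes [88.1 -1.3 -5.6]
```

>>> servo_tool:
  plan:
    - [[-0.4, 0, -1.3, -5.5, -0.006], [-0.4, 10, 0, 0, 0], [-0.4, 20, 0, 0, 0], [-0.4, 25, 0, 0, 0], [-0.4, 20, 0, 0, 0], [-0.4, 13, 0, 0, 0], [-0.4, 0, 0, 0, 0], [-0.4, 0, 0, 0, 0], [-0.4, 0, 0, 0, 0], [0.1, 0, 0, 0, 0], [0.3, 0, 0, 0, 0], [0.5, 0, 0, 0, 0], [0.5, 0, 0, 0, 0], [0.5, 0, 0, 0, 0], [0.5, 0, 0, 0, 0]]
  squeeze: 30

```text
time_s: 30.2
tcp_pos: [0.4525, 0.296, 0.0616]
orientation: [[0.001, 0.933, 0.359], [0.0, 0.359, -0.933], [-1.0, 0.001, 0.0]]
force: [-2.2, -0.7, 5.6]
opening: 0.0328
```

```bash
python3 go.py .4528 .2953 .061 .366
```

```text
t 30.2 p [452.5 296.   61.6] psi 0.3672 tilt [0.0009 0.0003] F [-2.16 -0.67  5.64] open 32.8 q7 -0.72
yaw cmd 0.0012 shift before-yaw axes [0.6 0.1 0.8] after-yaw axes [0.6 0.1 0.8]
```

>>> servo_tool:
  plan:
    - [[0.5, -10, 0, 0, 0], [0.5, -20, 0, 0, 0], [0.5, -30, 0, 0, 0], [0.5, -20, 0, 0, 0], [0.5, 0, 0, 0, 0], [0.5, 0, 0, 0, 0.066], [0.5, 0, 0, 0, 0.1], [0.5, 0, 0, 0, 0.1], [0.5, 0, 0, 10, 0], [0.5, 0, -2, 25, 0], [0.5, 0, -4, 40, 0], [0.5, 0, -4, 40, 0], [0.5, 0, -4, 40, 0], [0.5, 0, -4, 40, 0], [0.5, 0, -4, 40, 0], [0.5, 0, -4, 40, 0], [0.5, 0, -4, 40, 0], [0.5, 0, -4, 40, 0], [0.5, 0, -4, 40, 0], [0.5, 0, 0, 20, 0]]
  squeeze: 60

```text
time_s: 32.2
tcp_pos: [0.4538, -0.1266, 0.1394]
orientation: [[-0.003, 0.995, 0.097], [-0.002, 0.097, -0.995], [-1.0, -0.003, 0.002]]
force: [-1.0, 0.7, -3.3]
opening: 0.0321
```

```bash
python3 go.py .6352 -.1254 .1 .101
```

```text
t 32.2 p [ 453.8 -126.6  139.4] psi 0.097 tilt [-0.0031  0.0016] F [-0.97  0.71 -3.32] open 32.1 q7 0.11
yaw cmd -0.004 shift before-yaw axes [ 39.4 180.7  16.3] after-yaw axes [ 39.4 180.6  17.1]
```

>>> servo_tool:
  plan:
    - [[0.5, 0, 5, 13, 0], [0.5, 0, 20, 0, 0], [0.5, 0, 25, 0, 0], [0.5, 0, 30, 0, 0], [0.5, 0, 30, 0, 0], [0.5, 0, 30, 0, 0], [0.5, 0, 25, 0, -0.002], [0.5, 0, 15, 0, 0], [0.5, 15, 0, 0, 0], [0.5, 15, 0, 0, 0], [0.5, 5, 0, 0, 0], [0.5, 0, 0, 0, 0], [0.5, 0, 0, 0, 0]]

```text
time_s: 33.5
tcp_pos: [0.6357, -0.1162, 0.1052]
orientation: [[-0.001, 0.995, 0.103], [-0.0, 0.103, -0.995], [-1.0, -0.001, 0.0]]
force: [0.5, -0.1, -2.6]
opening: 0.0321
```

```bash
python3 go.py .6352 -.1254 .0796 .101
```

```text
t 33.5 p [ 635.7 -116.2  105.2] psi 0.1028 tilt [-0.0011  0.0001] F [ 0.49 -0.06 -2.63] open 32.1 q7 -0.1
yaw cmd 0.0018 shift before-yaw axes [25.6 -1.4  9.1] after-yaw axes [25.6 -1.4  9.1]
```

>>> servo_tool:
  plan:
    - [[0.5, 0, -1.4, 9, 0.002], [0.5, 5, 0, 0, 0], [0.5, 10, 0, 0, 0], [0.5, 6, 0, 0, 0], [0.5, 3, 0, 0, 0], [0.5, 1, 0, 0, 0], [0.5, 0, 0, 0, 0], [0.5, 0, 0, 0, 0], [0.5, 0, 0, 0, 0]]

```text
time_s: 34.4
tcp_pos: [0.6365, -0.1248, 0.081]
orientation: [[0.001, 0.995, 0.101], [-0.0, 0.101, -0.995], [-1.0, 0.001, 0.0]]
force: [0.1, -0.4, -2.0]
opening: 0.0324
```

```bash
python3 go.py .6352 -.1254 .0792 .101
```

```text
t 34.4 p [ 636.5 -124.8   81. ] psi 0.1012 tilt [0.0007 0.0001] F [ 0.12 -0.43 -1.96] open 32.4 q7 -0.11
yaw cmd 0.0002 shift before-yaw axes [ 1.8 -1.3  0.5] after-yaw axes [ 1.8 -1.3  0.5]
```

>>> servo_tool:
  plan:
    - [[0.5, 0, -1.2, 0.5, 0], [0.5, 1.5, 0, 0, 0], [0.5, 0.5, 0, 0, 0], [0.5, 0.5, 0, 0, 0], [0.5, 0, 0, 0, 0], [0.3, 0, 0, 0, 0], [0.1, 0, 0, 0, 0], [-0.1, 0, 0, 0, 0], [-0.3, 0, 0, 0, 0], [-0.4, 0, 0, 0, 0], [-0.4, -10, 0, 0, 0], [-0.4, -25, 0, 0, 0], [-0.4, -35, 0, 0, 0], [-0.4, -40, 0, 0, 0], [-0.4, -25, 0, 0, 0], [-0.4, 0, -20, 20, 0], [-0.4, 0, -30, 30, 0], [-0.4, 0, -30, 40, 0], [-0.4, 0, -30, 40, 0], [-0.4, 0, -30, 40, 0]]

```text
time_s: 36.4
tcp_pos: [0.512, -0.3102, 0.2142]
orientation: [[0.001, 0.995, 0.102], [-0.001, 0.102, -0.995], [-1.0, 0.001, 0.001]]
force: [0.9, -0.7, 0.3]
opening: 0.0597
```

>>> servo_tool:
  plan:
    - [[-0.4, 0, -20, 40, 0], [-0.4, 0, -10, 40, 0], [-0.4, 0, 0, 40, 0], [-0.4, 0, 0, 20, 0], [-0.4, 0, 0, 0, 0], [-0.4, 0, 0, 0, 0]]

```text
time_s: 37.0
tcp_pos: [0.4974, -0.4503, 0.2133]
orientation: [[0.001, 0.995, 0.101], [0.001, 0.101, -0.995], [-1.0, 0.001, -0.001]]
force: [1.6, 0.5, 0.1]
opening: 0.06
```

```bash
cat > fin.py <<'E'
from fit import *
import sys
tag=sys.argv[1]
P={"a":[(.6024,.1193),(.6051,.1197)],"b":[(.6162,.0336),(.6188,.0339)],"c":[(.6231,-.0506),(.6258,-.0503)],"d":[(.6336,-.1262),(.6363,-.1259)]}
H={"a":.056,"b":.076,"c":.096,"d":.116}
for j,n in enumerate(("scene","top")):
    f=robot.grab_frame(n); v=cv2.resize(f["image"],None,fx=4,fy=4,interpolation=3)
    cv2.imwrite(f"pics/full{tag}_{n}.png",f["image"])
    for k in P:
        p=P[k][j]
        for pp,col in ((boxpts(*p,.101,.048,.06,.017,.017),(0,255,0)),(boxpts(*p,.101,.032,.044,.017,.017+H[k]),(255,0,0))):
            uv=((proj(f,pp)+.5)*4).round().astype(np.int32); cv2.polylines(v,[uv[:4]],True,col,1);cv2.polylines(v,[uv[4:]],True,col,1)
    if n=="scene": c=v[4*215:4*365,4*215:4*415]
    else: c=v[4*130:4*215,4*230:4*420]
    cv2.imwrite(f"pics/fin{tag}_{n}.png",c); print(c.shape)
E
python3 fin.py 1; python3 go.py
```

```text
(600, 800, 3)
(340, 760, 3)
t 37.1 p [ 498.2 -448.4  213.6] psi 0.1044 tilt [ 0.0007 -0.0011] F [0.69 1.08 0.07] open 59.5 q7 0.54
```

View pics/fin1_scene.png

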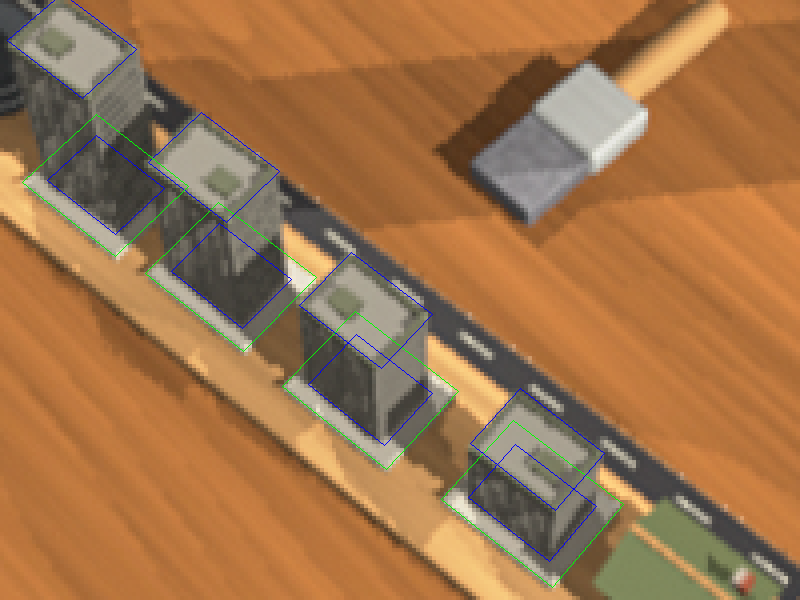

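View pics/fin1_top.png

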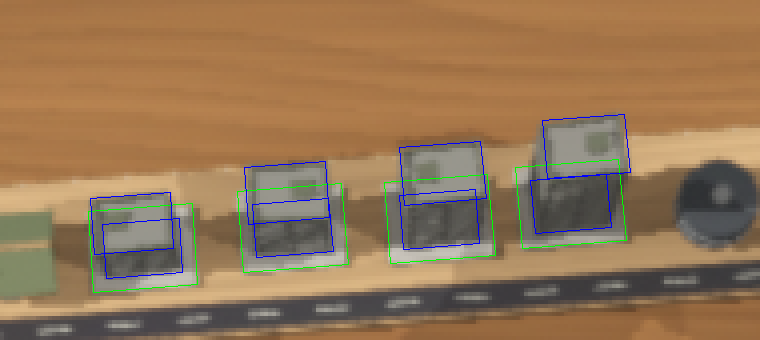

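```bash
python3 -c "
from bench import robot
print(robot.finish_job())"
```

```text
the job is handed in; nothing more can be done
None
```

The four grey towers now stand on the four plots in height order: lowest (tower_a, 56 mm) next to the station house, then tower_b, tower_c and tower_d (tallest) at the gasholder end. I handed the job in at about 37 s of the 104 s allowed.

- **Position:** I overlaid the ideal centred outlines on final pictures from both cameras. Every block is upright, with its longer side along the row, and its roof matches the outline to within about 1–2 mm by eye.
- **Disagreements:** The two cameras differ by about 2–3 mm across the board, within their calibration limits, so I compared each block with its plot in the same picture. An automatic fit of tower_c after placing it was thrown off by dark shadows and the arm; I went by the overlay instead.
- **Handling:** No block tipped while being moved. Wrist force readings stayed under about 7 N. The blue and yellow look-alikes were left alone, and the gripper finished well clear of everything.

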